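# Bearing ball to the inspection camera

## Task

Turn the head of the bench inspection camera until it looks straight out over the pointed front of its foot and points 30 degrees nose-down. Then pick up the bearing tray and, without tipping it or letting the loose ball out of its pocket, bring the ball into the middle of the camera's view, 12 cm in front of the lens. Finish while still holding the tray there, level and still, with the camera left as set and the other things on the bench left alone.

Things in the scene. Friction and masses are not known exactly. Their poses are not given: they have to be found in the camera images.
- stand: Fixed foot of the bench inspection camera: steel plate 120 (x) x 100 (y) x 12 mm with a 28 mm post; a pointed tongue on its -x edge (tip 92 mm from the post) marks the front. Origin: post axis at the bench surface. The swivel axis is the post axis; the tilt axis is level, crosses it 190 mm above the bench.
- swivel (a joint): Swivel of the fork and camera head about the post, rad: 0 when the camera looks out straight over the foot's pointed front (the foot's -x), positive counter-clockwise seen from above. Stops at -1.3 and 1.3; friction about 0.15 N m, stays where it is left.
- tilt (a joint): Tilt of the camera head, rad: 0 looking level, positive nose down (0.524 = 30 degrees nose down), negative nose up. Stops at -0.5 and 1.0; friction about 0.12 N m, stays where it is left.
- bar (a point): Middle of the steel handle bar over the grey camera head: round bar 10 mm thick, 64 mm long between two 8 mm uprights, parallel to the tilt axis, 65 mm from it (straight above it at tilt 0), 37 mm free below the bar. Frame of the camera head: -x is the looking direction, y runs along the bar, z from the tilt axis to the bar.
- lens (a point): Middle of the front glass of the black lens barrel (38 mm across), 60 mm from the tilt axis along the looking direction. Frame of the camera head: the camera looks along -x.
- tray: Loose aluminium bearing tray: plate 176 (x) x 70 (y) x 6 mm, about 0.18 kg (varies by a quarter). In its middle an upright grip 50 (x) x 12 (y) mm, top 52 mm above the underside, to be pinched across y. At +x the round ball pocket, at -x a steel bearing ring 34 mm across, 10 mm high, fixed on. Origin: centre of the plate's underside, z up.
- pocket (a point): Centre of the pocket floor on the tray, 64 mm from the tray's middle along its +x, 6 mm above its underside. The pocket is a ring 32 mm inside, 40 mm outside, with a rim 5 mm high.
- ball_center (a point): Centre of the loose steel bearing ball, 22 mm across, 44 g, resting in the pocket, 11 mm above the pocket floor, with 5 mm of play all round.
- tube: Bystander: offcut of square steel tube, 120 x 40 x 40 mm, 3 mm wall, lying along its x near the middle of the bench. Origin: centre of its underside.
- race: Bystander: loose bearing outer ring, 72 mm across, 18 mm high, lying flat. Origin: centre of its underside.
- wrench: Bystander: steel open-end wrench lying flat along its x. Origin: centre of its underside.
- driver: Bystander: screwdriver lying along its x. Origin: centre of its underside.
- jar: Bystander: grey grease jar, 70 mm across, 90 mm high. Origin: centre of its underside.
- oil: Bystander: white oil bottle, 60 mm across, 170 mm high. Origin: centre of its underside.
- nutbox: Bystander: grey plastic box 100 x 70 x 30 mm with hexagon nuts, at the back. Origin: centre of its underside.

How it is judged:
On the way, in this order (a step that is already met when the one before it is completed fails the run):
1. the camera looks straight over the front of its foot and 30 degrees nose-down (each within 6 degrees), the tray still on the bench (value of joint swivel between -0.1 and 0.1 rad and value of joint tilt between 0.42 and 0.63 rad and height (world z) of tray below 0.01 m), for 0.3 s.
2. the tray is lifted with the ball in its pocket (height (world z) of tray above 0.05 m and distance between ball_center and pocket below 0.018 m), for 0.2 s.
At the end, for the whole second after the job is handed in: Held in the fingers, tray still, level within 7 degrees, over 50 mm above the bench, touching no camera or bystander; ball in its pocket, 90 to 150 mm before the lens, within 20 mm of the lens axis sideways and up or down; swivel within 6 degrees of ahead, tilt within 6 of 30 degrees down (all of step 2 and value of joint swivel between -0.1 and 0.1 rad and value of joint tilt between 0.42 and 0.63 rad and x of ball_center in the frame of lens between -0.15 and -0.09 m and y of ball_center in the frame of lens between -0.02 and 0.02 m and z of ball_center in the frame of lens between -0.02 and 0.02 m and angle between tray's own z axis and vertical below 0.12 rad and linear speed of tray below 0.02 m/s and contact force between the fingers and tray above 2 N and contact force between tray and stand below 0.1 N and contact force between tray and tube below 0.1 N and contact force between tray and race below 0.1 N and contact force between tray and wrench below 0.1 N and contact force between tray and driver below 0.1 N and contact force between tray and jar below 0.1 N and contact force between tray and oil below 0.1 N and contact force between tray and nutbox below 0.1 N); the arm keeps its last pose, push and grip.
It fails at once if the tray is tipped more than 20 degrees (angle between tray's own z axis and vertical above 0.35 rad).
It fails at once if the ball leaves its pocket (distance between ball_center and pocket above 0.024 m).
It fails at once if another thing on the bench is moved more than 30 mm (distance of any of tube, race, wrench, driver, jar, oil, nutbox from where it was at the start of the episode above 0.03 m).
It also fails if it takes over 66 s, if anything falls off the work surface, if the arm or the gripper's body presses on something with over 40 N, if the wrist force passes 120 N, or if a joint passes its speed limit or range.

## Robot

A 6-joint arm with a two-finger parallel gripper is mounted at the origin on the work surface. World frame = base frame: x ahead of the robot, y to its left, z up, the work surface at z = 0. Lengths are in m, angles in rad, forces in N, time in s.
With the tool pointing down it reaches from about 0.25 to 0.725 m from the base axis. Payload 9.7 kg.
Tool frame: the origin (TCP) lies on the centre line of the jaws, within the pads' length; the fingertips stand 19 mm ahead of it and the grasp point (between the pads) is the TCP; z points along the fingers, y is the line along which they close (so a half turn about z gives the same grasp; the last joint's range is limited). The gripper opens to 85 mm and grips with 20 to 120 N. Pads are 22 mm wide; open, the fingers measure 114 mm over their backs; the gripper's body (76 mm by 85 mm) begins 54 mm behind the grasp point. The pads swing forward as they close: fully open they stand 13 mm farther back than shut.
Start: joints at [-1.244, 0.087, 0.176, 1.66, 0, 1.571], TCP at [0.177, -0.521, 0.25] pointing down, gripper open.
Joint ranges: [-3.13, 3.13], [-0.85, 1.81], [-1.15, 1.24], [-2.2, 2.28], [-1.44, 1.52], [-3.14, 3.14]. Speed limits (rad/s): [2.22, 2.22, 2.57, 3.14, 3.14, 3.14].

## Interface

Orientations are given as [roll, pitch, yaw] about the fixed x, y, z axes, in that order (R = Rz(yaw) Ry(pitch) Rx(roll)).
In Python, from bench import read_state, imaging, ctrl gives the robot as it stands.
- The arm moves only by the tool arm_command, never from a script. Its arguments are lists of equal length, an entry for each row: "offset": the shift along the tool's x, y, z in m, a list of three; "twist": the turn about the tool's z in degrees; "jaw": the finger opening in m, from 0 to 0.0854. A call has exactly 8 rows; each row shifts and turns the commanded pose from where the row before left it, along the tool's axes as they then stand; what a row does not reach is not made up. A row lasts 1/10 s, in which the tool goes at most 50 mm and 8.59 degrees, less where a joint would pass 70% of its speed; a pose out of reach is approached as far as the arm can. A call is refused whole if a number of a shift passes 0.05 or a number of a turn 8.59, either way. A call with a gripper value outside its range is refused whole. The fingers move at their own pace and stop on an object; "squeeze" is the grip in N (left out, the last holds). Time passes only in rows, so rows that do not move let the fingers close, or fill a call up. It gives the time, the measured TCP pose, the force, the opening and the grip force at its end, in the units of the state.
- read_state(): the state, without advancing time (a new reading comes with each control period).
- imaging.grab_frame(name): name is "side" or "top"; returns a dict with "frame" (420x560x3 uint8, red, green, blue), "mtx" (3x3 intrinsics, pixels), "R" (3x3) and "t" (3): a world point X has camera coordinates R X + t. Camera axes: x right, y down, z forward; pixel columns grow to the right and rows downward; lengths in m; the calibration is good to about 2 mm. A picture is of the moment at which its call begins. There is no depth.
- ctrl.finish_job(): hands the job in; it is judged then, once.
The state is a dict: "t": time; "joint_positions": joint angles; "dq": joint speeds; "joint_torque": joint torques, N m; "position": TCP position; "ee_rot": TCP orientation; "ft_force": force on the tool from outside, world axes, zero at the start; "torque": the same for the moment, N m; "gripper_width": finger opening in m; "grip_force": force on a finger pad.
Only numpy, scipy, OpenCV 4.12 (cv2) and the standard library are available. Lean on these libraries where they do the work, as an engineer would, in place of code of your own. Each camera call takes 0.05 s, during which the arm holds its last target. There are 200 camera calls.

## Working session

There is one attempt and no reset: what is moved stays moved. The work goes in short steps, Python scripts to look and compute and a tool call to move; the robot and the scene stay as the last step left them, time stands still between calls to the robot, and variables do not carry over. Pictures are saved under pics/ and viewed, at most 10 in all, crops included, and the job is handed in when it is done.

Besides the shell and the picture viewer there is one more tool, called after "Emit:" as name(argument=value, ...), one argument or row to a line, values as JSON. arm_command: Moves the arm, as the interface text tells. Its arguments: {"type":"object","properties":{"offset":{"type":"array"},"twist":{"type":"array"},"jaw":{"type":"array"},"squeeze":{"type":"number"}},"required":["offset","twist","jaw"]}

```bash
mkdir -p pics; cat > h.py <<'E'
import numpy as np, cv2, pickle
from bench import read_state, imaging, ctrl
def grab(n,f):
    d=imaging.grab_frame(n); cv2.imwrite(f'pics/{f}.png',cv2.cvtColor(d['frame'],cv2.COLOR_RGB2BGR)); pickle.dump(d,open(f'pics/{f}.pkl','wb')); return d
def ray(d,u,v):
    R,t,K=map(np.array,(d['R'],d['t'],d['mtx'])); return -R.T@t, R.T@np.linalg.solve(K,[u,v,1.])
def atz(d,u,v,z):
    c,r=ray(d,u,v); return c+r*(z-c[2])/r[2]
def proj(d,X):
    R,t,K=map(np.array,(d['R'],d['t'],d['mtx'])); p=K@(R@np.array(X)+t); return p[:2]/p[2]
def tri(a,ua,b,ub):
    c1,r1=ray(a,*ua);c2,r2=ray(b,*ub);s=np.linalg.lstsq(np.c_[r1,-r2],c2-c1,rcond=None)[0]
    p,q=c1+r1*s[0],c2+r2*s[1]; return (p+q)/2,np.linalg.norm(p-q)
def load(f): return pickle.load(open(f'pics/{f}.pkl','rb'))
E
python3 - <<'E'
from h import *
for n in('top','side'):
    d=grab(n,n+'0'); print(n,ray(d,280,210)); 
a=[cv2.imread(f'pics/{n}0.png') for n in('top','side')]
for n,i in zip(('top','side'),a): cv2.imwrite(f'pics/{n}0b.png',cv2.resize(i,(800,600),interpolation=cv2.INTER_CUBIC))
s=read_state();print({k:np.round(v,3) for k,v in s.items()})
E
```

```text
top (array([0.36190099, 0.00804586, 1.6733993 ]), array([ 0.14619299,  0.00112375, -0.98928266]))
side (array([0.53503676, 0.94063827, 0.82740851]), array([ 0.03273195, -0.81416682, -0.57973235]))
{'t': np.float64(0.1), 'joint_positions': array([-1.244,  0.087,  0.175,  1.66 , -0.   ,  1.571]), 'dq': array([ 0.001, -0.   ,  0.002,  0.002, -0.   ,  0.   ]), 'joint_torque': array([ 1.0000e-03, -5.2156e+01,  4.6566e+01,  1.6000e-02,  0.0000e+00,
        0.0000e+00]), 'position': array([ 0.176, -0.521,  0.25 ]), 'ee_rot': array([-3.14 ,  0.   ,  0.327]), 'ft_force': array([-0.517, -0.478, -0.748]), 'torque': array([-0.039,  0.001,  0.03 ]), 'grip_force': np.float64(0.0), 'gripper_width': np.float64(0.085)}
```

View pics/top0b.png

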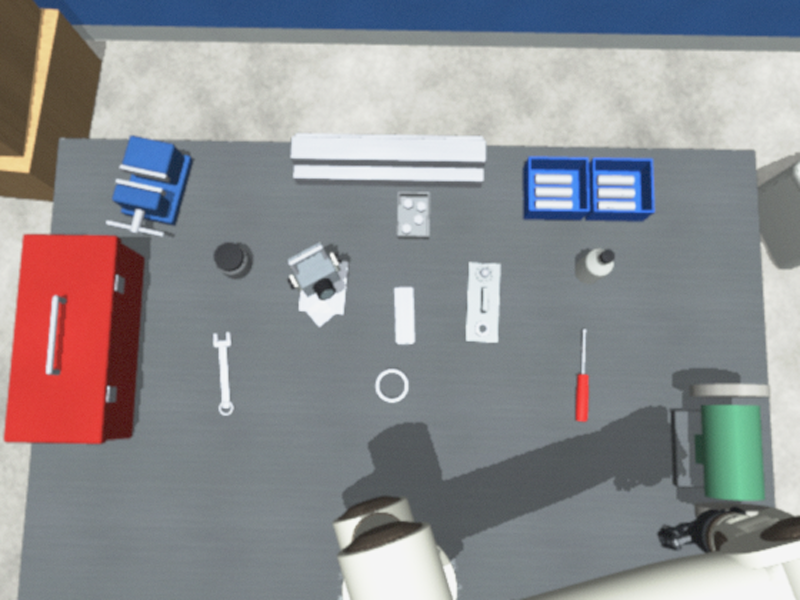

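View pics/side0b.png

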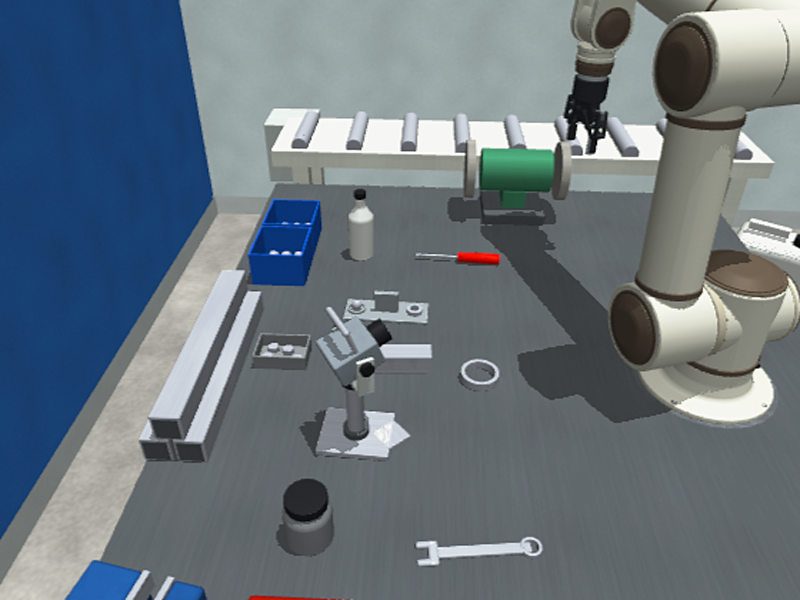

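The top view shows the stand near (320,290) with its tongue toward the robot, the tray at (484,302) with the ball end up at (485,271), the tube at (404,315) and the race at (392,386). In the side view the head is nose-up, with its handle bar near (338,320). I'll enlarge both.

```bash
python3 - <<'E'
import cv2,numpy as np
t=cv2.imread('pics/top0.png');s=cv2.imread('pics/side0.png')
a=cv2.resize(t[160:250,190:360],None,fx=4.7,fy=4.7,interpolation=cv2.INTER_CUBIC)
cv2.imwrite('pics/c1.png',a)
b=cv2.resize(s[195:330,200:320],None,fx=4.4,fy=4.4,interpolation=cv2.INTER_CUBIC)
cv2.imwrite('pics/c2.png',b);print(a.shape,b.shape)
E
```

```text
(423, 799, 3) (594, 528, 3)
```

View pics/c1.png

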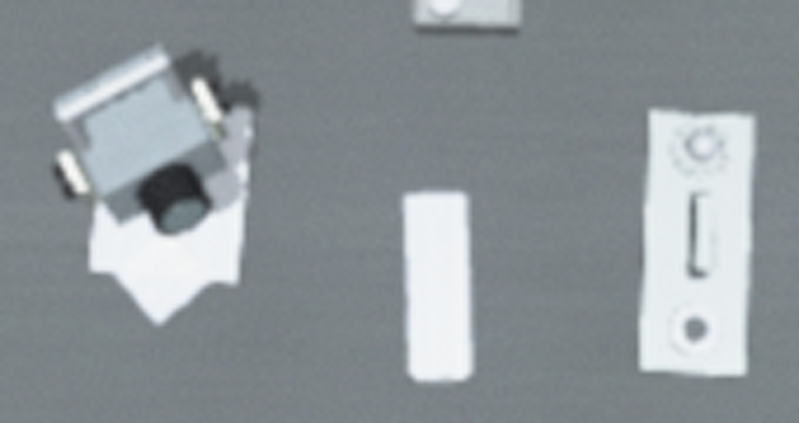

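View pics/c2.png

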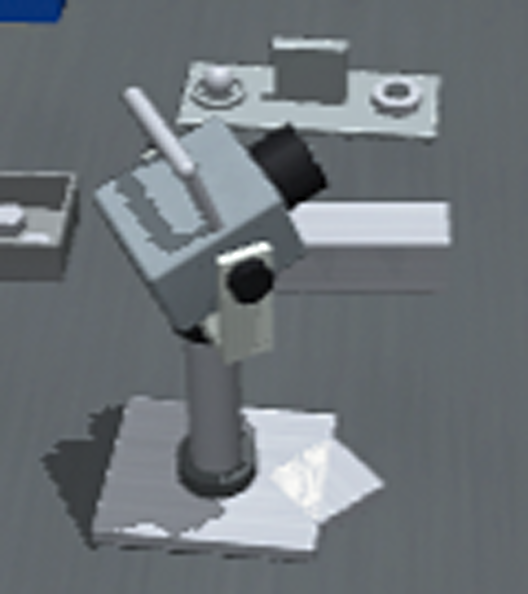

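In the crops, the bar runs (58,108)–(165,52) from the top and (133,93)–(188,172) from the side. The lens front is at (182,212) and the tongue tip at (158,326). The tray corners are (651,110), (755,118), (746,374) and (640,370), with the ball at (703,146). Now I'll fit these.

```bash
python3 - <<'E'
from h import *
from scipy.optimize import least_squares
T,S=load('top0'),load('side0'); f=lambda u,v:(190+(u+.5)/4.7-.5,160+(v+.5)/4.7-.5); g=lambda u,v:(200+(u+.5)/4.4-.5,195+(v+.5)/4.4-.5)
tr=np.array([atz(T,*f(*p),.006) for p in[(651,110),(755,118),(746,374),(640,370)]]);print('tray',tr.round(4),tr.mean(0))
print('ball',atz(T,*f(703,146),.017),'sideball',atz(S,*g(219,78),.017)); ax=(tr[0]+tr[1]-tr[2]-tr[3]);print('yaw',np.arctan2(ax[1],ax[0]))
print('griptop', atz(T,*f(706,192),.052),atz(T,*f(706,275),.052))
print('tube', [atz(T,*f(*p),.04).round(3) for p in[(404,192),(467,192),(472,380),(409,380)]])
print('tips',atz(T,*f(158,326),.012),atz(S,*g(383,484),.012),'feet side',[atz(S,*g(*p),.012).round(4) for p in[(132,398),(336,415),(316,547),(97,535)]])
print('foot top',[atz(T,*f(*p),.012).round(4) for p in[(90,270),(238,284)]])
# bar ends: left(+y) top (58,108); side near = +y end? (188,172)
bl=tri(T,f(58,108),S,g(188,172));br=tri(T,f(165,52),S,g(133,93));print(bl,br,'len',np.linalg.norm(bl[0]-br[0]))
lens=tri(T,f(182,212),S,g(312,182));print('lens',lens)
# fit model: x,y,fyaw,sw,tilt
tip=[f(158,326),g(383,484)]
def model(p):
    x,y,fy,sw,ti=p; Rz=lambda a:np.array([[np.cos(a),-np.sin(a),0],[np.sin(a),np.cos(a),0],[0,0,1]])
    Ry=np.array([[np.cos(ti),0,np.sin(ti)],[0,1,0],[-np.sin(ti),0,np.cos(ti)]])
    # nose-down positive: -x looks down => rotation about y by -ti
    Ry=Ry.T; H=Rz(fy+sw)@Ry; o=np.array([x,y,.19]); b=np.array([x,y,0])
    P=lambda v:o+H@v; B=lambda v:b+Rz(fy)@v
    return dict(b1=P([0,-.034,.065]),b2=P([0,.034,.065]),lens=P([-.06,0,0]),tip=B([-.092,0,.012]),c1=B([-.06,.05,.012]),c2=B([-.06,-.05,.012]),c3=B([.06,.05,.012]),c4=B([.06,-.05,.012]))
obs=[('b2',T,f(58,108)),('b1',T,f(165,52)),('b2',S,g(188,172)),('b1',S,g(133,93)),('lens',T,f(182,212)),('lens',S,g(312,182)),('tip',T,tip[0]),('tip',S,tip[1]),('c1',T,f(90,270)),('c2',T,f(238,284)),
('c4',S,g(132,398)),('c2',S,g(336,415)),('c1',S,g(316,547)),('c3',S,g(97,535))]
res=lambda p:np.concatenate([proj(d,model(p)[k])-u for k,d,u in obs])
r=least_squares(res,[.6,.17,0,.3,-.4],loss='soft_l1');print('x y fy sw ti',r.x.round(4));print(res(r.x).reshape(-1,2).round(1).tolist())
m=model(r.x);print({k:v.round(4) for k,v in m.items()}); print('bar',(m['b1']+m['b2'])/2)
E
```

```text
tray [[ 0.6978 -0.1417  0.006 ]
 [ 0.6936 -0.2121  0.006 ]
 [ 0.5197 -0.2056  0.006 ]
 [ 0.5212 -0.135   0.006 ]] [ 0.60807613 -0.17358254  0.006     ]
ball [ 0.67161604 -0.17566837  0.017     ] sideball [ 0.67346016 -0.18003354  0.017     ]
yaw -0.03750151738697938
griptop [ 0.63446547 -0.17376659  0.052     ] [ 0.57961796 -0.17378271  0.052     ]
tube [array([0.633, 0.024, 0.04 ]), array([ 0.634, -0.017,  0.04 ]), array([ 0.509, -0.023,  0.04 ]), array([0.509, 0.019, 0.04 ])]
tips [0.54430016 0.18647417 0.012     ] [0.54752553 0.18451046 0.012     ] feet side [array([0.6925, 0.1266, 0.012 ]), array([0.5758, 0.134 , 0.012 ]), array([0.5812, 0.2305, 0.012 ]), array([0.6972, 0.2283, 0.012 ])]
foot top [array([0.5811, 0.2331, 0.012 ]), array([0.5734, 0.1341, 0.012 ])]
(array([0.64131084, 0.22229002, 0.25435044]), np.float64(0.003114544126154634)) (array([0.67522946, 0.16176702, 0.25390461]), np.float64(0.0036029346578516593)) len 0.06938087412944945
lens (array([0.58977836, 0.15473638, 0.19690611]), np.float64(0.005371770731483625))
x y fy sw ti [ 0.6379  0.1805 -0.0531  0.5443 -0.3412]
[[0.7, 0.9], [0.4, 1.6], [-0.5, 0.6], [0.3, 0.6], [-0.2, 0.9], [-0.4, -5.1], [0.4, -0.5], [0.6, 0.3], [-0.2, 0.1], [0.1, -0.6], [-1.1, 0.2], [0.2, -0.0], [0.2, 1.1], [-1.3, -0.4]]
{'b1': array([0.6731, 0.1608, 0.2513]), 'b2': array([0.641 , 0.2208, 0.2513]), 'lens': array([0.588 , 0.1539, 0.2101]), 'tip': array([0.546 , 0.1854, 0.012 ]), 'c1': array([0.5806, 0.2336, 0.012 ]), 'c2': array([0.5753, 0.1338, 0.012 ]), 'c3': array([0.7005, 0.2273, 0.012 ]), 'c4': array([0.6951, 0.1274, 0.012 ])}
bar [0.65705826 0.19078746 0.25125393]
```

Emit:
arm_command(
  offset=[
    [0, 0, -0.015],
    [0, 0, -0.015],
    [0, 0, -0.015],
    [0, 0, -0.015],
    [0, 0, -0.015],
    [0, 0, -0.015],
    [0, 0, -0.01],
    [0, 0, -0.01],
  ],
  twist=[-8.3, -8.3, -8.3, -8.3, -8.3, -8.3, -8.3, -8.3],
  jaw=[0.085, 0.085, 0.085, 0.085, 0.085, 0.085, 0.085, 0.085],
  squeeze=30,
)

```text
t: 0.9
position: [0.1766, -0.5209, 0.3605]
ee_rot: [-3.141, -0.0, 1.492]
ft_force: [-0.4, 0.5, -0.4]
gripper_width: 0.085
grip_force: 0.0
```

Emit:
arm_command(
  offset=[
    [0, 0, 0],
    [0, 0, 0],
    [0, 0, 0],
    [0, 0, 0],
    [0.02, 0.03, 0],
    [0.02, 0.035, 0],
    [0.02, 0.035, 0],
    [0.02, 0.035, 0],
  ],
  twist=[-8.3, -8.3, -8.3, -8.3, 0, 0, 0, 0],
  jaw=[0.06, 0.06, 0.06, 0.06, 0.06, 0.06, 0.06, 0.06],
)

```text
t: 1.7
position: [0.2578, -0.3851, 0.3599]
ee_rot: [-3.142, -0.001, 2.064]
ft_force: [1.0, 0.1, 0.3]
gripper_width: 0.0597
grip_force: 0.0
```

Emit:
arm_command(
  offset=[
    [0.02, 0.035, 0],
    [0.02, 0.035, 0],
    [0.02, 0.035, 0],
    [0.02, 0.035, 0],
    [0.02, 0.035, 0],
    [0.02, 0.035, 0],
    [0.02, 0.035, 0],
    [0.02, 0.035, 0],
  ],
  twist=[0, 0, 0, 0, 0, 0, 0, 0],
  jaw=[0.06, 0.06, 0.06, 0.06, 0.06, 0.06, 0.06, 0.06],
)

```text
t: 2.5
position: [0.4285, -0.1111, 0.3601]
ee_rot: [-3.141, -0.0, 2.065]
ft_force: [0.4, -0.0, 0.4]
gripper_width: 0.0597
grip_force: 0.0
```

Emit:
arm_command(
  offset=[
    [0.02, 0.043, 0],
    [0.02, 0.043, 0],
    [0.02, 0.043, 0],
    [0.02, 0.043, 0],
    [0.02, 0.043, 0],
    [0.02, 0.043, 0],
    [0.019, 0.043, 0],
    [0.019, 0.043, 0],
  ],
  twist=[0, 0, 0, 0, 0, 0, 0, 0],
  jaw=[0.06, 0.06, 0.06, 0.06, 0.06, 0.06, 0.06, 0.06],
)

```text
t: 3.3
position: [0.6527, 0.1859, 0.3599]
ee_rot: [-3.141, -0.0, 2.066]
ft_force: [0.8, 0.5, 0.5]
gripper_width: 0.0599
grip_force: 0.0
```

Emit:
arm_command(
  offset=[
    [0, 0, 0.01],
    [0, 0, 0.01],
    [0, 0, 0.01],
    [0, 0, 0.01],
    [0, 0, 0.01],
    [0, 0, 0],
    [0, 0, 0],
    [0, 0, 0],
  ],
  twist=[0, 0, 0, 0, 0, 0, 0, 0],
  jaw=[0.06, 0.06, 0.06, 0.06, 0.06, 0.06, 0.06, 0.06],
)

```text
t: 4.1
position: [0.652, 0.1837, 0.3115]
ee_rot: [3.141, 0.0, 2.065]
ft_force: [0.6, -0.6, 0.6]
gripper_width: 0.0601
grip_force: 0.0
```

```bash
python3 - <<'E'
from h import *
T=grab('top','t1');S=grab('side','s1');p=read_state()['position'];print(p,proj(T,p),proj(S,p),proj(S,[.657,.191,.251]))
t=cv2.imread('pics/t1.png');s=cv2.imread('pics/s1.png')
a=cv2.resize(t[130:240,170:270],None,fx=4,fy=4,interpolation=cv2.INTER_CUBIC)
b=cv2.resize(s[190:300,200:300],None,fx=4,fy=4,interpolation=cv2.INTER_CUBIC)
cv2.imwrite('pics/c3.png',np.hstack([a,b]))
E
```

```text
[0.65205956 0.18373947 0.31145564] [213.75608684 175.07539332] [237.29360525 199.35959852] [235.87073997 225.24439222]
```

View pics/c3.png

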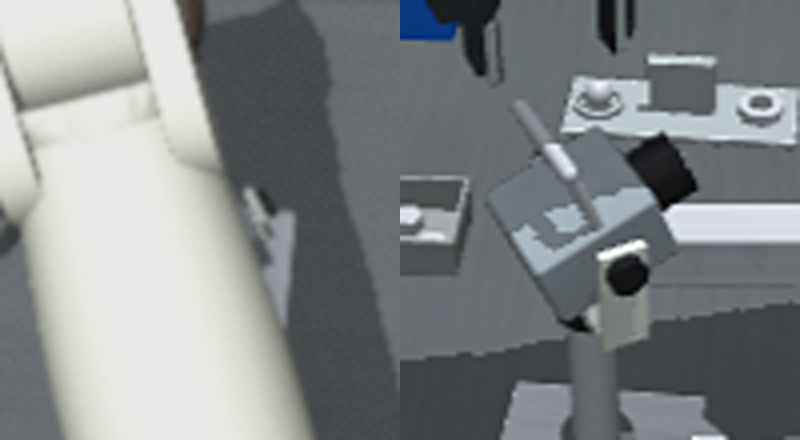

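The jaws straddle the bar: fingers at (483,75) and (610,50), bar middle near (545,130) in the side crop. I'll correct by a few millimetres, descend and grip.

Emit:
arm_command(
  offset=[
    [0.002, 0.004, 0],
    [0.002, 0.004, 0],
    [0, 0, 0.012],
    [0, 0, 0.012],
    [0, 0, 0.012],
    [0, 0, 0.012],
    [0, 0, 0.012],
    [0, 0, 0],
  ],
  twist=[0, 0, 0, 0, 0, 0, 0, 0],
  jaw=[0.06, 0.06, 0.06, 0.06, 0.06, 0.06, 0.06, 0.06],
)

```text
t: 5.0
position: [0.6568, 0.1912, 0.249]
ee_rot: [-3.139, -0.001, 2.065]
ft_force: [-0.5, 0.5, -0.9]
gripper_width: 0.0602
grip_force: 0.0
```

Emit:
arm_command(
  offset=[
    [0, 0, 0],
    [0, 0, 0],
    [0, 0, 0],
    [0, 0, 0],
    [0, 0, 0],
    [0, 0, 0],
    [0, 0, 0],
    [0, 0, 0],
  ],
  twist=[0, 0, 0, 0, 0, 0, 0, 0],
  jaw=[0.04, 0.025, 0.015, 0.008, 0.005, 0.003, 0.003, 0.003],
  squeeze=30,
)

```text
t: 5.8
position: [0.6572, 0.191, 0.2515]
ee_rot: [3.14, 0.0, 2.065]
ft_force: [0.3, -0.9, 5.5]
gripper_width: 0.0089
grip_force: 29.4
```

```bash
cat >> h.py <<'E'
def rows(P,Y):
    out=[]
    for i in range(len(P)-1):
        c,s=np.cos(Y[i]),np.sin(Y[i]); w=P[i+1]-P[i]
        out.append(([round(float(v),4) for v in (c*w[0]+s*w[1],s*w[0]-c*w[1],-w[2])],round(float(-np.degrees(Y[i+1]-Y[i])),2)))
    return out
E
python3 - <<'E'
from h import *
n=16; k=np.linspace(0,1,n+1); sw=.544*(1-k); ti=-.341+(.524+.341)*k; a=-.053+sw
P=np.c_[.638-.065*np.sin(ti)*np.cos(a),.1805-.065*np.sin(ti)*np.sin(a),.19+.065*np.cos(ti)]
for r in rows(P,a+np.pi/2): print(r)
print(P[0],P[8],P[-1])
E
```

```text
([-0.0006, -0.0034, -0.0011], 1.95)
([-0.0005, -0.0034, -0.0009], 1.95)
([-0.0004, -0.0034, -0.0007], 1.95)
([-0.0003, -0.0035, -0.0005], 1.95)
([-0.0002, -0.0035, -0.0003], 1.95)
([-0.0, -0.0035, -0.0002], 1.95)
([0.0001, -0.0035, 0.0], 1.95)
([0.0002, -0.0035, 0.0002], 1.95)
([0.0003, -0.0035, 0.0004], 1.95)
([0.0004, -0.0035, 0.0006], 1.95)
([0.0006, -0.0034, 0.0008], 1.95)
([0.0007, -0.0034, 0.001], 1.95)
([0.0008, -0.0033, 0.0012], 1.95)
([0.0009, -0.0032, 0.0013], 1.95)
([0.001, -0.0032, 0.0015], 1.95)
([0.0011, -0.0031, 0.0017], 1.95)
[0.65716985 0.19074961 0.25125735] [0.63220265 0.17920969 0.25472809] [0.60552308 0.18222289 0.24627861]
```

Emit:
arm_command(
  offset=[
    [-0.0006, -0.0034, -0.001],
    [-0.0005, -0.0034, -0.001],
    [-0.0004, -0.0034, -0.0007],
    [-0.0003, -0.0035, -0.0005],
    [-0.0002, -0.0035, -0.0003],
    [0, -0.0035, 0],
    [0, -0.0035, 0],
    [0.0002, -0.0035, 0],
  ],
  twist=[1.95, 1.95, 1.95, 1.95, 1.95, 1.95, 1.95, 1.95],
  jaw=[0.003, 0.003, 0.003, 0.003, 0.003, 0.003, 0.003, 0.003],
)

```text
t: 6.6
position: [0.633, 0.179, 0.255]
ee_rot: [3.139, 0.001, 1.791]
ft_force: [5.8, -1.8, 3.6]
gripper_width: 0.0093
grip_force: 29.9
```

Emit:
arm_command(
  offset=[
    [0.0003, -0.0035, 0.0004],
    [0.0004, -0.0035, 0.0006],
    [0.0006, -0.0034, 0.0008],
    [0.0007, -0.0034, 0.001],
    [0.0008, -0.0033, 0.001],
    [0.0009, -0.0032, 0.0013],
    [0.001, -0.0032, 0.0015],
    [0.001, -0.0031, 0.0015],
  ],
  twist=[1.95, 1.95, 1.95, 1.95, 1.95, 1.95, 1.95, 1.95],
  jaw=[0.003, 0.003, 0.003, 0.003, 0.003, 0.003, 0.003, 0.003],
)

```text
t: 7.4
position: [0.6059, 0.1817, 0.2466]
ee_rot: [3.14, 0.001, 1.519]
ft_force: [4.6, -3.0, 3.4]
gripper_width: 0.0086
grip_force: 29.6
```

Emit:
arm_command(
  offset=[
    [0, 0, 0],
    [0, 0, 0],
    [0, 0, 0],
    [0, 0, 0],
    [0, 0, 0],
    [0, 0, 0],
    [0, 0, 0],
    [0, 0, 0],
  ],
  twist=[0, 0, 0, 0, 0, 0, 0, 0],
  jaw=[0.003, 0.003, 0.003, 0.01, 0.02, 0.03, 0.04, 0.04],
)

```text
t: 8.2
position: [0.6053, 0.1823, 0.2461]
ee_rot: [-3.141, -0.0, 1.521]
ft_force: [-0.2, -0.7, -0.2]
gripper_width: 0.04
grip_force: 0.0
```

Emit:
arm_command(
  offset=[
    [0, 0, -0.01],
    [0, 0, -0.01],
    [0, 0, -0.02],
    [0, 0, -0.03],
    [0, 0, -0.03],
    [0, 0.04, 0],
    [0, 0.04, 0],
    [0, 0.04, 0],
  ],
  twist=[0, 0, 0, 0, 0, 0, 0, 0],
  jaw=[0.04, 0.04, 0.04, 0.04, 0.04, 0.04, 0.04, 0.04],
)

```text
t: 9.0
position: [0.7041, 0.1748, 0.3405]
ee_rot: [3.131, -0.003, 1.521]
ft_force: [90.4, 23.4, 41.9]
gripper_width: 0.0397
grip_force: 0.0
```

Emit:
arm_command(
  offset=[
    [0, -0.02, 0],
    [0, -0.03, 0],
    [0, -0.04, 0],
    [0, -0.04, 0],
    [0, -0.04, 0],
    [0, -0.04, 0],
    [0, -0.03, 0],
    [0, 0, 0],
  ],
  twist=[0, 0, 0, 0, 0, 0, 0, 0],
  jaw=[0.04, 0.04, 0.04, 0.04, 0.04, 0.04, 0.04, 0.04],
)

```text
t: 9.8
position: [0.462, 0.187, 0.34]
ee_rot: [3.128, -0.005, 1.522]
ft_force: [0.3, -0.3, 0.4]
gripper_width: 0.04
grip_force: 0.0
```

```bash
python3 - <<'E'
from h import *
s=read_state();print({k:np.round(s[k],3) for k in('joint_positions','position','ee_rot','ft_force')})
E
```

```text
{'joint_positions': array([ 3.850e-01,  2.000e-03,  2.660e-01,  1.820e+00, -1.000e-03,
        2.005e+00]), 'position': array([0.462, 0.187, 0.34 ]), 'ee_rot': array([ 3.128, -0.005,  1.522]), 'ft_force': array([ 0.314, -0.263,  0.408])}
```

Emit:
arm_command(
  offset=[
    [0, 0, 0],
    [0, 0, 0],
    [0, 0, 0],
    [0, 0, 0],
    [0, 0, 0],
    [0, 0, 0],
    [0, 0, 0],
    [0, 0, 0],
  ],
  twist=[-8.2, -8.2, -8.2, -8.2, -8.2, -8.2, -8.2, -8.2],
  jaw=[0.05, 0.05, 0.05, 0.05, 0.05, 0.05, 0.05, 0.05],
)

```text
t: 10.6
position: [0.4655, 0.187, 0.3379]
ee_rot: [3.134, 0.009, 2.671]
ft_force: [0.2, 0.1, 0.2]
gripper_width: 0.0499
grip_force: 0.0
```

Emit:
arm_command(
  offset=[
    [0, 0, 0],
    [0, 0, 0],
    [0, 0, 0],
    [-0.01, -0.02, 0],
    [-0.02, -0.04, 0],
    [-0.02, -0.045, 0],
    [-0.02, -0.045, 0],
    [-0.02, -0.045, 0],
  ],
  twist=[-8.2, -8.2, -8.5, 0, 0, 0, 0, 0],
  jaw=[0.05, 0.05, 0.05, 0.05, 0.05, 0.05, 0.05, 0.05],
)

```text
t: 11.4
position: [0.5476, -0.0137, 0.3384]
ee_rot: [3.138, 0.012, 3.1]
ft_force: [1.2, 0.2, 0.5]
gripper_width: 0.0499
grip_force: 0.0
```

Emit:
arm_command(
  offset=[
    [-0.02, -0.045, 0],
    [-0.02, -0.045, 0],
    [-0.02, -0.04, 0],
    [-0.01, -0.03, 0],
    [0, 0, 0.04],
    [0, 0, 0.04],
    [0, 0, 0.03],
    [0, 0, 0.03],
  ],
  twist=[0, 0, 0, 0, 0, 0, 0, 0],
  jaw=[0.05, 0.05, 0.05, 0.05, 0.05, 0.05, 0.05, 0.05],
)

```text
t: 12.2
position: [0.6119, -0.1746, 0.1967]
ee_rot: [3.139, 0.011, 3.1]
ft_force: [0.3, -0.2, 0.4]
gripper_width: 0.05
grip_force: 0.0
```

```bash
python3 - <<'E'
from h import *
T=grab('top','t2');S=grab('side','s2');s=read_state();p=s['position'];print(p,s['ee_rot'])
for n,X in dict(lens=[.586,.183,.16],tcp=p,ball=[.672,-.177,.017],grip=[.607,-.1745,.052]).items(): print(n,proj(T,X),proj(S,X))
t=cv2.imread('pics/t2.png');s=cv2.imread('pics/s2.png')
a=cv2.resize(t[150:250,190:290],None,fx=4,fy=4,interpolation=cv2.INTER_CUBIC)
b=cv2.resize(s[170:320,200:300],None,fx=4,fy=4,interpolation=cv2.INTER_CUBIC)
cv2.imwrite('pics/c4.png',np.hstack([np.pad(a,((0,200),(0,0),(0,0))),b]))
E
```

```text
[ 0.6104761  -0.17397044  0.19367059] [3.13698287 0.00452547 3.09988089]
lens [219.57500778 208.78495429] [270.32040333 256.87202543]
tcp [345.54467042 200.61862762] [269.51735944 163.28780892]
ball [339.60299234 190.55788118] [249.76457685 212.93742366]
grip [340.05530433 209.28213899] [270.98119119 204.63317012]
```

View pics/c4.png

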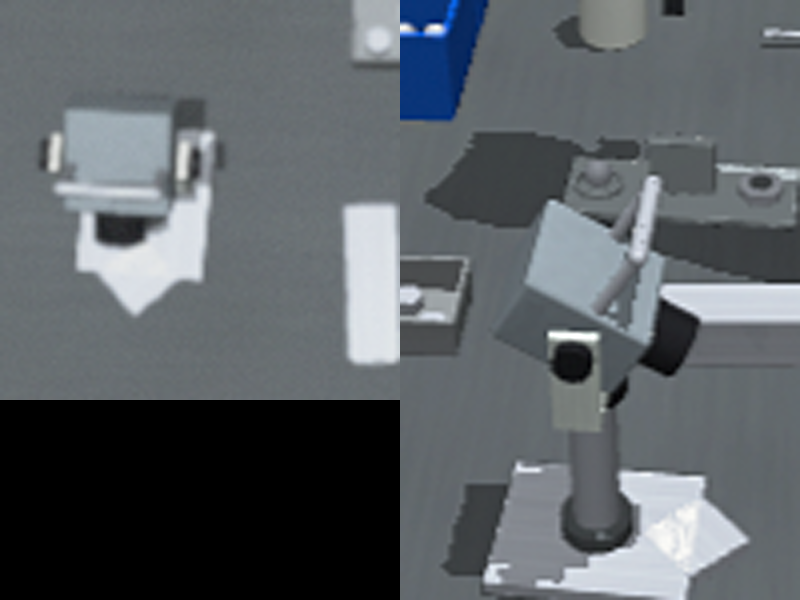

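The head now looks over the tongue and nose-down. In the top crop the bar runs (58,188)–(160,194), and in the side crop (650,183)–(638,258). The foot hasn't moved. I'll refit the angles.

```bash
python3 - <<'E'
from h import *
from scipy.optimize import least_squares
T,S=load('t2'),load('s2')
f=lambda u,v:(190+(u+.5)/4-.5,150+(v+.5)/4-.5); g=lambda u,v:(200+(u-400+.5)/4-.5,170+(v+.5)/4-.5)
def P(a,t,v):
    Rz=np.array([[np.cos(a),-np.sin(a),0],[np.sin(a),np.cos(a),0],[0,0,1]]);Ry=np.array([[np.cos(t),0,-np.sin(t)],[0,1,0],[np.sin(t),0,np.cos(t)]])
    return np.array([.638,.1805,.19])+Rz@Ry@np.array(v)
L,R=[0,.034,.065],[0,-.034,.065]
obs=[(L,T,f(58,188)),(R,T,f(160,194)),(R,S,g(650,183)),(L,S,g(638,258))]
res=lambda p:np.concatenate([proj(d,P(p[0],p[1],v))-u for v,d,u in obs])
r=least_squares(res,[-.05,.5]);a,t=r.x;print('swivel',a+.053,'tilt',t,res(r.x).round(1))
print('lens',P(a,t,[-.06,0,0]),'ball target',P(a,t,[-.18,0,0]),'nominal',P(-.053,.524,[-.18,0,0]))
E
```

```text
swivel 0.03507985136360304 tilt 0.5204910651069649 [ 0.4 -0.2 -0.1 -0.8  0.2  0.1  0.1  0.9]
lens [0.58595385 0.18143277 0.16016163] ball target [0.48186156 0.18329832 0.10048488] nominal [0.48237039 0.1887561  0.09993746]
```

Emit:
arm_command(
  offset=[
    [0.003, 0, 0.03],
    [0, 0, 0.03],
    [0, 0, 0.03],
    [0, 0, 0.025],
    [0, 0, 0.02],
    [0, 0, 0.015],
    [0, 0, 0.01],
    [0, 0, 0],
  ],
  twist=[0, 0, 0, 0, 0, 0, 0, 0],
  jaw=[0.04, 0.04, 0.04, 0.04, 0.04, 0.04, 0.04, 0.04],
)

```text
t: 13.1
position: [0.6103, -0.1735, 0.0373]
ee_rot: [3.138, 0.01, 3.1]
ft_force: [0.4, -0.0, 0.4]
gripper_width: 0.0404
grip_force: 0.0
```

```bash
python3 - <<'E'
from h import *
S=grab('side','s3');s=read_state();print(s['position'],s['ee_rot'],s['ft_force'])
b=cv2.resize(cv2.imread('pics/s3.png')[120:250,200:360],None,fx=4.5,fy=4.5,interpolation=cv2.INTER_CUBIC);cv2.imwrite('pics/c5.png',b)
E
```

```text
[ 0.6106289  -0.17358645  0.03822711] [3.13851856 0.01090624 3.10008785] [ 0.36142752 -0.66325402 -0.21823694]
```

View pics/c5.png

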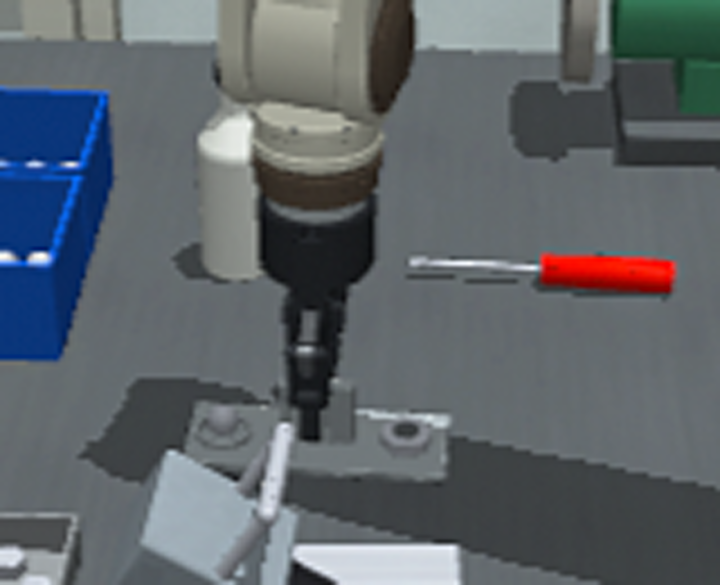

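The fingers straddle the grip: finger at about x=310, grip spanning 275–355, and the ball in its pocket at (220,415). Closing.

Emit:
arm_command(
  offset=[
    [0.002, 0, 0.004],
    [0, 0, 0],
    [0, 0, 0],
    [0, 0, 0],
    [0, 0, 0],
    [0, 0, 0],
    [0, 0, 0],
    [0, 0, 0],
  ],
  twist=[0, 0, 0, 0, 0, 0, 0, 0],
  jaw=[0.036, 0.032, 0.028, 0.024, 0.02, 0.017, 0.015, 0.013],
  squeeze=50,
)

```text
t: 13.95
position: [0.6084, -0.1735, 0.0337]
ee_rot: [3.139, 0.011, 3.1]
ft_force: [-0.2, 0.1, 0.2]
gripper_width: 0.0131
grip_force: 0.3
```

Emit:
arm_command(
  offset=[
    [0, 0, 0],
    [0, 0, 0],
    [0, 0, 0],
    [0, 0, 0],
    [0, 0, 0],
    [0, 0, 0],
    [0, 0, 0],
    [0, 0, 0],
  ],
  twist=[0, 0, 0, 0, 0, 0, 0, 0],
  jaw=[0.011, 0.009, 0.007, 0.005, 0.005, 0.005, 0.005, 0.005],
)

```text
t: 14.75
position: [0.6084, -0.1734, 0.0338]
ee_rot: [3.139, 0.011, 3.1]
ft_force: [-1.5, -0.9, 3.8]
gripper_width: 0.0116
grip_force: 49.0
```

Emit:
arm_command(
  offset=[
    [0, 0, -0.001],
    [0, 0, -0.002],
    [0, 0, -0.004],
    [0, 0, -0.005],
    [0, 0, -0.007],
    [0, 0, -0.009],
    [0, 0, -0.01],
    [0, 0, -0.01],
  ],
  twist=[0, 0, 0, 0, 0, 0, 0, 0],
  jaw=[0.005, 0.005, 0.005, 0.005, 0.005, 0.005, 0.005, 0.005],
)

```text
t: 15.55
position: [0.608, -0.1735, 0.0829]
ee_rot: [3.139, 0.011, 3.1]
ft_force: [0.2, -0.2, -2.0]
gripper_width: 0.0114
grip_force: 48.6
```

Emit:
arm_command(
  offset=[
    [0, 0, -0.01],
    [0, 0, -0.01],
    [0, 0, -0.009],
    [0, 0, -0.007],
    [0, 0, -0.005],
    [0, 0, -0.003],
    [0, 0, -0.001],
    [0, 0, 0],
  ],
  twist=[0, 0, 0, 0, 0, 0, 0, 0],
  jaw=[0.005, 0.005, 0.005, 0.005, 0.005, 0.005, 0.005, 0.005],
)

```text
t: 16.35
position: [0.6073, -0.1736, 0.1264]
ee_rot: [3.138, 0.01, 3.1]
ft_force: [-0.4, -0.4, -1.6]
gripper_width: 0.0114
grip_force: 48.6
```

Emit:
arm_command(
  offset=[
    [0.004, 0, 0.001],
    [0.008, 0, 0.001],
    [0.012, -0.001, 0.001],
    [0.016, -0.001, 0.001],
    [0.02, -0.001, 0.001],
    [0.02, -0.001, 0.001],
    [0.02, -0.001, 0.001],
    [0.02, -0.001, 0.001],
  ],
  twist=[0, 0, 0, 0, 0, 0, 0, 0],
  jaw=[0.005, 0.005, 0.005, 0.005, 0.005, 0.005, 0.005, 0.005],
)

```text
t: 17.15
position: [0.4857, -0.1744, 0.117]
ee_rot: [3.138, 0.01, 3.1]
ft_force: [-0.1, 0.3, -2.2]
gripper_width: 0.0113
grip_force: 48.6
```

Emit:
arm_command(
  offset=[
    [0.02, -0.001, 0],
    [0.018, 0.003, 0],
    [0.014, 0.007, 0],
    [0.01, 0.011, 0],
    [0.006, 0.015, 0],
    [0.002, 0.019, 0],
    [0.001, 0.02, 0],
    [0.001, 0.02, 0],
  ],
  twist=[0, 0, 0, 0, 0, 0, 0, 0],
  jaw=[0.005, 0.005, 0.005, 0.005, 0.005, 0.005, 0.005, 0.005],
)

```text
t: 17.95
position: [0.4188, -0.0765, 0.1168]
ee_rot: [3.138, 0.011, 3.1]
ft_force: [1.0, 0.5, -2.9]
gripper_width: 0.0114
grip_force: 48.7
```

Emit:
arm_command(
  offset=[
    [0.001, 0.02, 0],
    [0.001, 0.02, 0],
    [0.001, 0.02, 0],
    [0.001, 0.02, 0],
    [0.001, 0.02, 0],
    [0.001, 0.02, 0],
    [0.001, 0.02, 0],
    [0.001, 0.02, 0],
  ],
  twist=[0, 0, 0, 0, 0, 0, 0, 0],
  jaw=[0.005, 0.005, 0.005, 0.005, 0.005, 0.005, 0.005, 0.005],
)

```text
t: 18.75
position: [0.4173, 0.0838, 0.1172]
ee_rot: [3.138, 0.011, 3.101]
ft_force: [-0.6, 0.2, -1.0]
gripper_width: 0.0113
grip_force: 48.7
```

Emit:
arm_command(
  offset=[
    [0.001, 0.02, 0],
    [0.001, 0.019, 0],
    [0, 0.016, 0],
    [0, 0.012, 0],
    [0, 0.008, 0],
    [0, 0.004, 0],
    [0, 0.001, 0],
    [0, 0, 0],
  ],
  twist=[0, 0, 0, 0, 0, 0, 0, 0],
  jaw=[0.005, 0.005, 0.005, 0.005, 0.005, 0.005, 0.005, 0.005],
)

```text
t: 19.55
position: [0.4192, 0.1623, 0.1175]
ee_rot: [3.139, 0.011, 3.1]
ft_force: [-0.3, -1.3, -1.7]
gripper_width: 0.0115
grip_force: 48.7
```

Another 25 mm in y, then check.

Emit:
arm_command(
  offset=[
    [0.001, 0.004, 0],
    [0.001, 0.007, 0],
    [0, 0.007, 0],
    [0, 0.005, 0],
    [0, 0.002, 0],
    [0, 0, 0],
    [0, 0, 0],
    [0, 0, 0],
  ],
  twist=[0, 0, 0, 0, 0, 0, 0, 0],
  jaw=[0.005, 0.005, 0.005, 0.005, 0.005, 0.005, 0.005, 0.005],
)

```text
t: 20.35
position: [0.4182, 0.1874, 0.1175]
ee_rot: [3.139, 0.011, 3.1]
ft_force: [-0.2, -0.5, -3.0]
gripper_width: 0.0116
grip_force: 48.7
```

```bash
python3 - <<'E'
from h import *
T=grab('top','t4');S=grab('side','s4');s=read_state();print(s['position'],s['ee_rot'])
X=[.482,.186,.10];print('ball target',proj(T,X),proj(S,X))
a=cv2.resize(cv2.imread('pics/t4.png')[150:280,180:280],None,fx=4,fy=4,interpolation=cv2.INTER_CUBIC)
b=cv2.resize(cv2.imread('pics/s4.png')[200:330,240:340],None,fx=4,fy=4,interpolation=cv2.INTER_CUBIC)
cv2.imwrite('pics/c6.png',np.hstack([a,b]))
E
```

```text
[0.41825606 0.18741983 0.11758366] [3.13849466 0.01075382 3.09987364]
ball target [219.57506053 246.67635483] [316.05351597 279.31348127]
```

View pics/c6.png

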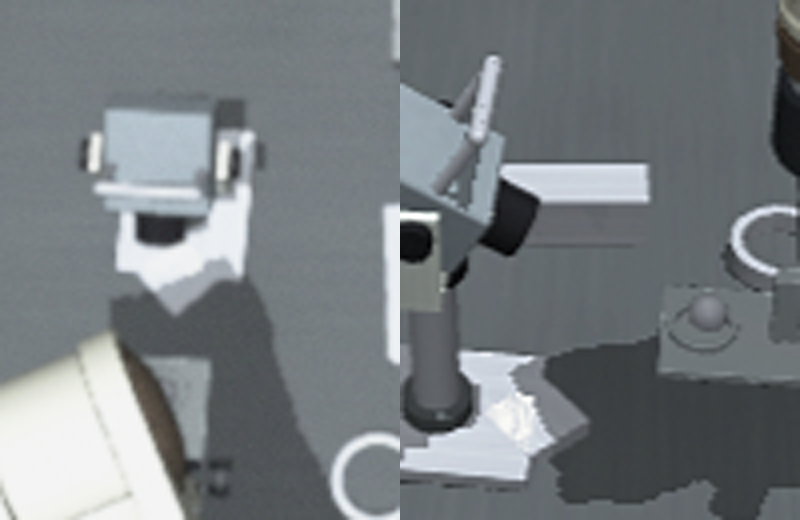

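The ball sits in its pocket at side pixel (317,278), against a target of (316,279), and the tray is level. I'm handing the job in.

```bash
python3 -c "
from h import *
print(ctrl.finish_job())"
```

```text
the job is handed in; nothing more can be done
None
```

I've handed in the job with the camera set ahead and 30° nose-down and the tray held level. The ball was in its pocket within about 1 pixel of the point 12 cm in front of the lens in the side view. The top view of the ball was hidden by the arm, the wrist force briefly read about 90 N when I overran the arm's reach, and I have not seen the verdict.

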